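# Free the full twine reel from its locking spindle

## Robot

A 7-joint arm with a two-finger parallel gripper is mounted at the origin on a cart in front of the work surface, level with it; the furniture and walls round the work are solid. World frame = base frame: x ahead of the robot, y to its left, z up, the work surface at z = 0. Lengths are in m, angles in rad, forces in N, time in s.
With the tool pointing down it reaches from about 0.35 to 0.9 m from the base axis. Payload 8.1 kg.
Tool frame: the origin (TCP) lies at the very end of the fingers, on their centre line; the grasp point (between the pads) lies 19 mm behind it; z points along the fingers, y is the line along which they close (so a half turn about z gives the same grasp; the last joint's range is limited). The gripper opens to 92 mm and grips with 3 to 60 N. Pads are 19 mm wide; open, the fingers measure 130 mm over their backs; the gripper's body (75 mm by 190 mm) begins 47 mm behind the grasp point.
Start: joints at [0.998, 0.434, 0.025, 1.573, -0.012, 1.134, -0.075], TCP at [0.283, -0.557, 0.227] pointing down, gripper open.
Joint ranges: [-2.62, 2.62], [-0.44, 2.09], [-1.27, 1.32], [0.08, 2.57], [-1.32, 4.46], [0.12, 2], [-2.74, 2.74]. Speed limits (rad/s): [2.22, 2.22, 3.01, 3.01, 3.14, 3.14, 3.14].

## Interface

Orientations are given as a rotation vector (axis times angle).
In Python, from cell import observe, get_image, sign_off, find_in, trace, place_of gives the robot as it stands. The module is installed in compiled form; this text tells all that it offers.
- The arm moves only by the shell command python3 -m handwheel 'ROWS' [OPENING] [FORCE]. ROWS is JSON, a list of rows, each a list of 6 numbers: the shift along the tool's x, y, z each as a share of 0.02 m, from -1 to 1, then the turn, a rotation vector about the tool's x, y, z each as a share of 4 degrees, from -1 to 1. A call has 1 to 8 rows; each row shifts and turns the commanded pose from where the row before left it, along the tool's axes as they then stand; what a row does not reach is not made up. A row lasts 1/12 s, in which the tool goes at most 41.7 mm and 7.16 degrees, less where a joint would pass 70% of its speed; a pose out of reach is approached as far as the arm can. A call with a number of a shift or a turn outside -1 to 1 is refused whole. A call with a gripper value outside its range is refused whole. OPENING is the opening, from 0 (shut) to 1 (fully open), set as the call begins (- or left out, the last holds). The fingers move at their own pace and stop on an object; FORCE is the grip in N (left out, the last holds). Time passes only in rows, so rows that do not move let the fingers close. It gives the time, the measured TCP pose, the force, the opening and the grip force at its end, in the units of the state.
- observe(): the state, without advancing time (a new reading comes with each control period).
- get_image(name): name is "scene" or "top" or "wrist"; returns a dict with "image" (400x640x3 uint8, red, green, blue), "fx", "fy", "cx", "cy" (pixels), "position" and "orientation" of the camera in the world. Camera axes: x right, y down, z forward; pixel columns grow to the right and rows downward; lengths in m; the calibration is good to about 2 mm. The wrist camera is an equidistant fisheye: a pixel r from the principal point sees the ray r / f radians off the axis. A picture is of the moment at which its call begins. There is no depth.
- sign_off(): hands the job in; it is judged then, once.
Trained networks look in the newest picture that a camera, given by its name, has taken for a name from the list of things; names that differ only in an ending like _2 or _b are one class to them, and where a whole thing is asked for, a point or a joint stands for the part that bears it (a point fixed in the world has none). Each returns a list of dicts, best first, with "score" (0 to 1); they miss things now and then, are a little off and sometimes report something else, mostly with a low value. They report only what shows in the picture. A call takes as long as a camera call. They do not tell look-alikes from the thing itself.
- find_in(label, camera): "rect" ([centre column, centre row, width, height] as shares, 0 to 1, of the picture: columns of its width, rows of its height, round what is visible of it).
- trace(label, camera): "region" (400x640 bool, what is visible of it) and "rect" ([centre column, centre row, width, height] as shares, 0 to 1, of the picture: columns of its width, rows of its height, round what is visible of it).
- place_of(label, camera): "point" ([column, row] as shares, 0 to 1, of the picture: columns of its width, rows of its height: a listed point, or the origin of a listed thing).
The state is a dict: "clock": time; "joints": joint angles; "dq": joint speeds; "joint_efforts": joint torques, N m; "position": TCP position; "ee_rot": TCP orientation; "force": force on the tool from outside, world axes, zero at the start; "ft_torque": the same for the moment, N m; "width": opening from 0.0 (shut) to 1.0 (fully open); "gripper_force": force on a finger pad.
Only numpy, scipy, OpenCV 4.12 (cv2) and the standard library are available. Lean on these libraries where they do the work, as an engineer would, in place of code of your own. Each camera call takes 0.05 s, during which the arm holds its last target. There are 200 camera calls.

## Task

Take the full reel of twine off its upright spindle and stand it upright with its tall grip collar on top, inside the shallow wooden tray. The reel is locked by lugs hidden inside its bore at an angle you cannot see: pull up gently and turn it until you feel it come free, without forcing it, then slide it straight up off the spindle. Leave the bare reel on its own spindle and everything else where it is.

Things in the scene. Friction and masses are not known exactly. Their poses are not given: they have to be found in the camera images.
- reel_full: the full reel: a fat cylinder 60 mm across, 70 mm tall, 0.16 kg: light wooden collars at the bottom (8 mm high) and top (20 mm high, the place to grip), twine wound between them to 57 mm across, open bore 30 mm wide. Origin: centre of its underside, z up along the bore. At the start it rests on its stand's foot, its top 80 mm above the surface, 12 mm above the spindle's.
- reel_bare: the bare reel: the same collars, 60 mm across and 70 mm tall, but only a thin wooden core 37 mm across between them. Origin: centre of its underside. It stays on its stand.
- stand_full: fixed round dark foot 100 mm across, 10 mm high, with an upright steel spindle 14 mm thick, top 68 mm above the surface; origin: centre of the underside. Carries the full reel. Lugs inside the reel stop it after 4 mm of rise except at a turn this pose does not tell: a window 0.36 rad wide every 2.09 rad, at most 1.1 rad from the start, either way. Risen 16 mm it is past the lugs, 60 mm clear.
- stand_bare: fixed round dark foot 100 mm across, 10 mm high, with an upright steel spindle 14 mm thick, top 68 mm above the surface; origin: centre of the underside. It carries the bare reel.
- tray: shallow wooden tray 170 mm (its x) by 150 mm (its y), walls 6 mm thick and 18 mm high, floor 6 mm thick, fixed to the surface. Origin: centre of its underside.
- mug: green mug 86x118x96 mm, a bystander; origin at the centre of its underside
- lemon: lemon 71x53x51 mm, a bystander; origin at the centre of its underside
- wooden_spoon: wooden spoon, 310 mm long along its own x, a bystander; origin at the centre of its underside
- peeler: peeler, 170 mm long along its own x, a bystander; origin at the centre of its underside
- spice_b: spice jar, 47 mm across, 98 mm tall, a bystander; origin at the centre of its underside
There are look-alikes about, which are no part of the job. What is shaped like the stand_bare but orange is not meant.

How it is judged:
At the end, for the whole second after the job is handed in: The full reel stands upright (within 0.08 rad, bottom collar down) and at rest on the tray's floor, wholly inside the walls; the bare reel sits fully down on its own spindle (x of reel_full in the frame of tray between -0.053 and 0.053 m and y of reel_full in the frame of tray between -0.043 and 0.043 m and z of reel_full in the frame of tray between 0.003 and 0.01 m and angle between reel_full's own z axis and vertical below 0.08 rad and linear speed of reel_full below 0.02 m/s and horizontal distance between reel_bare and stand_bare below 0.006 m and height (world z) of reel_bare below 0.015 m); the robot touches nothing.
It fails at once if the full reel was forced against the spindle or its foot (more than 80 N) (contact force between reel_full and stand_full above 80 N).
It fails at once if the bare reel was lifted or shifted (more than 8 mm) (distance of reel_bare from where it was at the start of the episode above 0.008 m).
It fails at once if the full reel fell on its side (angle between reel_full's own z axis and vertical above 0.8 rad).
It fails at once if a bystander was moved (more than 30 mm) (distance of any of mug, lemon, wooden_spoon, peeler, spice_b from where it was at the start of the episode above 0.03 m).
It also fails if it takes over 61 s, if anything falls off the work surface, if the arm or the gripper's body presses on something with over 40 N, if the wrist force passes 120 N, or if a joint passes its speed limit or range.

## Working session

There is one attempt and no reset: what is moved stays moved. The work goes in short steps, Python scripts to look and compute and a shell command to move; the robot and the scene stay as the last step left them, time stands still between calls to the robot, and variables do not carry over. Pictures are saved under pics/ and viewed, at most 10 in all, crops included, and the job is handed in when it is done.

```bash
mkdir -p pics
python3 - <<'E'
from cell import *
import cv2
s=observe();print(s)
for n in("scene","top"):
    g=get_image(n);cv2.imwrite(f"pics/{n}0.png",g["image"][:,:,::-1]);print(n,[g[k] for k in("fx","fy","cx","cy","position","orientation")])
    for l in("reel_full","reel_bare","tray","stand_full","stand_bare"):
        print(l,[(round(d["score"],2),[round(float(d["point"][0])*640),round(float(d["point"][1])*400)]) for d in place_of(l,n)])
E
```

```text
{'clock': 0.0, 'joints': array([ 0.99841795,  0.43518381,  0.02496698,  1.57411146, -0.01157957,
        1.13394446, -0.07509683]), 'dq': array([-0.0001659 , -0.0003822 , -0.00141938,  0.00145715,  0.00019446,
        0.00039281,  0.00114852]), 'joint_efforts': array([-1.08574535e-03, -6.67874551e+01,  9.84588079e-01, -3.14462328e+01,
       -6.05271477e-02,  4.26978758e-02,  9.56398480e-05]), 'position': array([ 0.2826512 , -0.55687518,  0.22596366]), 'ee_rot': array([-3.05396484e+00, -7.30748700e-01,  7.78987576e-04]), 'force': array([-0.42027366,  0.20102322,  0.60294954]), 'ft_torque': array([-0.01312692, -0.03173898,  0.02029667]), 'gripper_force': 0.0, 'width': 1.0001355455433814}
scene [407.617876006516, 407.617876006516, 319.78029620624187, 200.8142642330646, array([0.07490638, 0.99787009, 0.61218727]), array([-0.57459801,  2.4370007 , -1.48173914])]
reel_full [(0.72, [287, 275])]
reel_bare [(0.69, [357, 174])]
tray [(0.78, [343, 210])]
stand_full [(0.91, [283, 280])]
stand_bare [(0.89, [279, 207]), (0.7, [358, 178])]
top [427.20856287228236, 427.20856287228236, 320.6589923655264, 194.30922081173966, array([0.35032724, 0.03882019, 1.10259831]), array([-2.11101931,  2.10467592, -0.21960484])]
reel_full [(0.78, [205, 232])]
reel_bare [(0.86, [443, 206])]
tray [(0.95, [343, 226])]
stand_full [(0.59, [205, 232])]
stand_bare [(0.74, [327, 162]), (0.62, [444, 206])]
```

View pics/scene0.png

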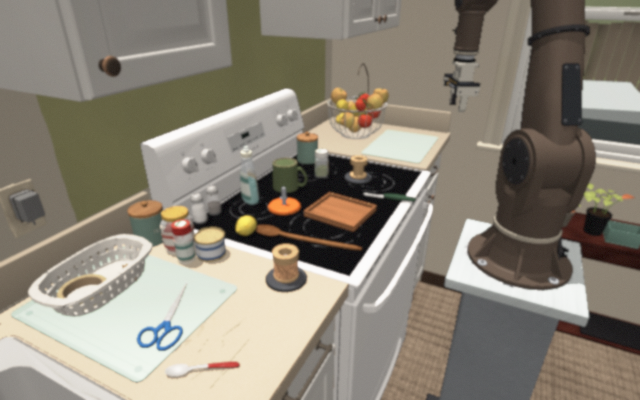

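View pics/top0.png

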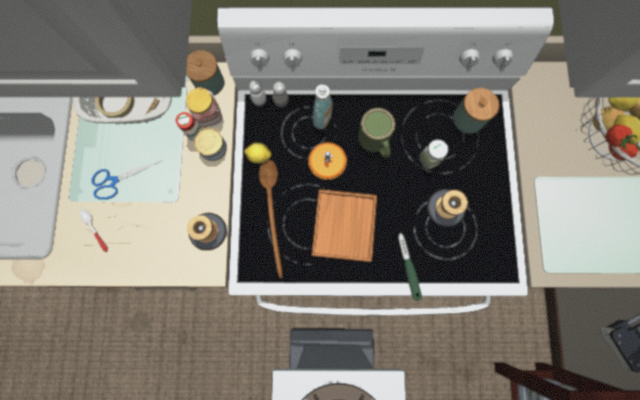

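```bash
cat > h.py <<'E'
from cell import *
import numpy as np
from scipy.spatial.transform import Rotation as R
def ray(g,c,r):
    return R.from_rotvec(g["orientation"]).apply([(c-g["cx"])/g["fx"],(r-g["cy"])/g["fy"],1])
def onz(g,c,r,z):
    d=ray(g,c,r);return (g["position"]+d*(z-g["position"][2])/d[2]).round(4)
def proj(g,p):
    q=R.from_rotvec(g["orientation"]).inv().apply(np.array(p)-g["position"]);return g["fx"]*q[0]/q[2]+g["cx"],g["fy"]*q[1]/q[2]+g["cy"]
E
python3 - <<'E'
from h import *
P={"scene":dict(reel_full=(.01,),reel_bare=(.01,),tray=(0,)),"top":0}
for n in("scene","top"):
    g=get_image(n)
    for l,z in(("reel_full",.01),("reel_bare",.01),("tray",0),("stand_full",0),("stand_bare",0),("mug",0),("lemon",0),("wooden_spoon",0),("peeler",0),("spice_b",0)):
        for d in place_of(l,n)[:3]:
            c,r=d["point"];print(n,l,round(d["score"],2),onz(g,c*640,r*400,z))
    if n=="top":
        for d in trace("tray",n)[:1]:
            import cv2
            ct=max(cv2.findContours(d["region"].astype(np.uint8),0,2)[0],key=cv2.contourArea)
            b=cv2.boxPoints(cv2.minAreaRect(ct));print("traybox",[onz(g,*p,.018) for p in b])
E
```

```text
scene reel_full 0.79 [0.4884 0.3302 0.01  ]
scene reel_full 0.64 [ 0.3932 -0.1463  0.01  ]
scene reel_bare 0.59 [ 0.5502 -0.298   0.01  ]
scene tray 0.9 [ 0.5028 -0.031   0.    ]
scene stand_full 0.89 [0.4861 0.3482 0.    ]
scene stand_bare 0.67 [0.683  0.0311 0.    ]
scene stand_bare 0.52 [ 0.549  -0.3036  0.    ]
scene mug 0.92 [ 0.7307 -0.0952  0.    ]
scene wooden_spoon 0.84 [0.5243 0.1543 0.    ]
scene peeler 0.49 [ 0.3997 -0.1577  0.    ]
scene spice_b 0.94 [ 0.6753 -0.2338  0.    ]
top reel_full 0.83 [0.4797 0.3391 0.01  ]
top reel_bare 0.65 [ 0.5548 -0.2784  0.01  ]
top tray 0.91 [ 0.5007 -0.0204  0.    ]
top stand_full 0.67 [0.4856 0.3393 0.    ]
top stand_bare 0.98 [ 0.5577 -0.2789  0.    ]
top stand_bare 0.91 [0.6839 0.0193 0.    ]
top mug 0.81 [ 0.7337 -0.1016  0.    ]
top lemon 0.69 [0.6944 0.2146 0.    ]
top wooden_spoon 0.7 [0.5245 0.1685 0.    ]
top peeler 0.92 [ 0.3978 -0.1834  0.    ]
top spice_b 0.59 [ 0.6828 -0.2332  0.    ]
traybox [array([0.4233, 0.0682, 0.018 ]), array([0.5985, 0.052 , 0.018 ]), array([ 0.5829, -0.1048,  0.018 ]), array([ 0.4088, -0.0835,  0.018 ])]
```

The full (fat) reel is the one on the left counter: scene (286,262), top (203,230). The bare reel is on the stove at top (450,205), and the tray is at top (345,226). Next I'll refine the poses by fitting silhouettes.

```bash
cat >> h.py <<'E'
import cv2
from scipy.optimize import minimize
def fit(label,xy0,hull,names=("scene","top"),n0=2):
    gs=[]
    for n in names:
        g=get_image(n)
        best=min(trace(label,n),key=lambda d:np.hypot(*(np.array(d["rect"][:2])*[640,400]-proj(g,[*xy0,.03]))))
        gs.append((g,best["region"].astype(np.uint8)))
    def cost(p,G):
        t=0
        for g,m in G:
            q=np.array([proj(g,v) for v in hull(p)])
            a=np.zeros((1600,2560),np.uint8);cv2.fillConvexPoly(a,cv2.convexHull(((q+.5)*4).round().astype(np.int32)),1)
            a=cv2.resize(a*255,(640,400),interpolation=cv2.INTER_AREA)/255.
            t+=np.abs(a-m).sum()/m.sum()
        return t
    out=[]
    for G in [[x] for x in gs]+[gs]:
        x0=np.array(list(xy0)+[0]*(n0-2),float)
        S=np.vstack([x0]+[x0+e*(.01 if i<2 else .1) for i,e in enumerate(np.eye(n0))])
        r=minimize(cost,x0,args=(G,),method="Nelder-Mead",options=dict(initial_simplex=S,xatol=1e-4,fatol=1e-4));out.append((r.x.round(4),round(r.fun,3)))
    return out
th=np.linspace(0,6.28,40)
def cyl(z0,z1,r=.03): return lambda p:[(p[0]+r*np.cos(t),p[1]+r*np.sin(t),z) for t in th for z in(z0,z1)]
def box(p):
    c,s=np.cos(p[2]),np.sin(p[2]);return [(p[0]+c*x-s*y,p[1]+s*x+c*y,z) for x in(-.085,.085) for y in(-.075,.075) for z in(0,.018)]
E
python3 - <<'E'
from h import *
print("reel",fit("reel_full",(.485,.337),cyl(.01,.08)))
print("tray",fit("tray",(.503,-.017),box,n0=3))
s=observe();M=R.from_rotvec(s["ee_rot"]);print(M.as_matrix().round(3))
p=s["position"];print("tangential in tool",M.inv().apply(np.array([-p[1],p[0],0])/np.hypot(p[0],p[1])).round(3),"radial",M.inv().apply(np.array([p[0],p[1],0])/np.hypot(p[0],p[1])).round(3))
E
```

```text
reel [(array([0.4908, 0.3346]), np.float64(0.05)), (array([0.6176, 0.0816]), np.float64(2.607)), (array([0.4901, 0.3346]), np.float64(2.884))]
tray [(array([ 0.5051, -0.018 , -0.0939]), np.float64(0.03)), (array([ 0.5043, -0.0163, -0.1052]), np.float64(0.026)), (array([ 0.5048, -0.0163, -0.0981]), np.float64(0.062))]
[[ 0.892  0.453  0.   ]
 [ 0.453 -0.892 -0.   ]
 [ 0.     0.    -1.   ]]
tangential in tool [ 1. -0.  0.] radial [0. 1. 0.]
```

```bash
python3 -m handwheel '[[1,0,0,0,0,-0.46],[1,0,0,0,0,-0.46],[1,0,0,0,0,-0.46],[1,0,0,0,0,-0.46],[1,0,0,0,0,-0.46],[1,0,0,0,0,-0.46],[1,0,0,0,0,-0.46],[1,0,0,0,0,-0.46]]' 1 
python3 -m handwheel '[[1,0,0,0,0,-0.46],[1,0,0,0,0,-0.46],[1,0,0,0,0,-0.46],[1,0,0,0,0,-0.46],[1,0,0,0,0,-0.46],[1,0,0,0,0,-0.46],[1,0,0,0,0,-0.46],[1,0,0,0,0,-0.46]]'
python3 -m handwheel '[[1,0,0,0,0,-0.46],[1,0,0,0,0,-0.46],[1,0,0,0,0,-0.46],[1,0,0,0,0,-0.46],[1,0,0,0,0,-0.46],[1,0,0,0,0,-0.46],[1,0,0,0,0,-0.46],[1,0,0,0,0,-0.46]]'
python3 -m handwheel '[[1,0,0,0,0,-0.46],[1,0,0,0,0,-0.46],[1,0,0,0,0,-0.46],[1,0,0,0,0,-0.46],[1,0,0,0,0,-0.46],[1,0,0,0,0,-0.46],[1,0,0,0,0,-0.46],[1,0,0,0,0,-0.46]]'
python3 -m handwheel '[[1,0,0,0,0,-0.46],[1,0,0,0,0,-0.46],[1,0,0,0,0,-0.46],[1,0,0,0,0,-0.46],[1,0,0,0,0,-0.46],[1,0,0,0,0,-0.46],[1,0,0,0,0,-0.46],[1,0,0,0,0,-0.46]]'
python3 -m handwheel '[[1,0,0,0,0,-0.46],[1,0,0,0,0,-0.46],[1,0,0,0,0,-0.46],[1,0,0,0,0,-0.46],[1,0,0,0,0,-0.46],[1,0,0,0,0,-0.46],[1,0,0,0,0,-0.46],[1,0,0,0,0,-0.46]]'
python3 - <<'E'
from h import *
s=observe();p=s["position"];M=R.from_rotvec(s["ee_rot"]);print(p,s["joints"].round(2),s["clock"]);print(M.as_matrix().round(3))
print("to go tool mm",(M.inv().apply(np.array([.4905,.3346,p[2]])-p)*1000).round(1))
E
```

```text
clock: 2.82
position: [0.418, -0.468, 0.2267]
ee_rot: [-2.934, -1.122, -0.0]
force: [0.2, -0.6, 0.1]
width: 1.003
gripper_force: 0.0
clock: 3.48
position: [0.524, -0.3492, 0.2267]
ee_rot: [2.767, 1.488, -0.0]
force: [1.0, -0.4, 0.5]
width: 0.997
gripper_force: 0.0
clock: 4.15
position: [0.5965, -0.2071, 0.2267]
ee_rot: [2.553, 1.83, 0.0]
force: [-0.1, -0.7, -0.1]
width: 1.0
gripper_force: 0.0
clock: 4.82
position: [0.6304, -0.0512, 0.2267]
ee_rot: [2.298, 2.142, -0.0]
force: [1.1, 0.5, -1.2]
width: 0.997
gripper_force: 0.0
clock: 5.48
position: [0.6238, 0.1083, 0.2267]
ee_rot: [2.005, 2.419, 0.0]
force: [-0.3, 0.0, 0.8]
width: 0.998
gripper_force: 0.0
clock: 6.15
position: [0.5767, 0.2607, 0.2267]
ee_rot: [1.678, 2.656, -0.0]
force: [0.2, -0.1, -0.0]
width: 1.002
gripper_force: 0.0
[0.57672876 0.26072624 0.22671916] [-0.17  0.5  -0.51  1.52  0.26  1.19 -0.28] 6.15
[[-0.429  0.903  0.   ]
 [ 0.903  0.429 -0.   ]
 [-0.    -0.    -1.   ]]
to go tool mm [103.7 -46.2  -0. ]
```

```bash
python3 -m handwheel '[[1,-0.45,0,0,0,0],[1,-0.45,0,0,0,0],[1,-0.5,0,0,0,0],[1,-0.5,0,0,0,0],[1,-0.4,0,0,0,0],[0.18,0,0,0,0,0],[0,0,0,0,0,0],[0,0,0,0,0,0]]'
python3 - <<'E'
from h import *
s=observe();p=s["position"];M=R.from_rotvec(s["ee_rot"]);print(p,s["joints"].round(2),s["clock"])
g=get_image("wrist");cv2.imwrite("pics/w1.png",g["image"][:,:,::-1]);print({k:g[k] for k in g if k!="image"})
for l in("reel_full","stand_full"):
  for d in place_of(l,"wrist")[:2]:
    c=np.array(d["point"])*[640,400];print(l,d["score"],c)
E
```

```text
clock: 6.82
position: [0.492, 0.3331, 0.2267]
ee_rot: [1.681, 2.653, -0.0]
force: [-0.0, -0.3, -0.6]
width: 1.0
gripper_force: 0.0
[0.49199043 0.33307734 0.22673502] [-0.31  0.44 -0.54  1.62  0.25  1.15 -0.47] 6.8167
{'fx': 309.70691628693146, 'fy': 309.70691628693146, 'cx': 324.68066927500405, 'cy': 200.3449383903359, 'position': array([0.46363023, 0.39341389, 0.38592443]), 'orientation': array([2.82242512, 0.63224177, 0.0808465 ])}
reel_full 0.86 [321.024 173.08 ]
stand_full 0.68 [324.096 173.8  ]
```

View pics/w1.png

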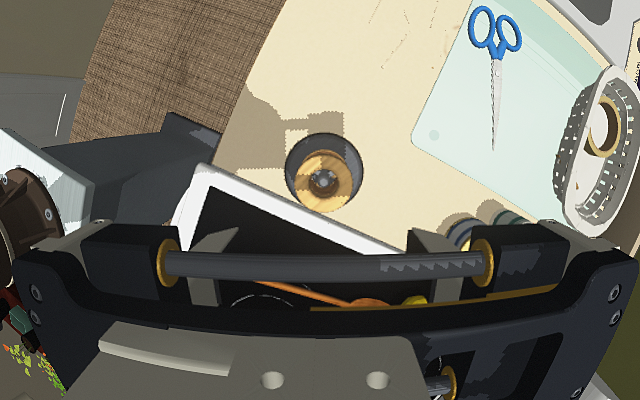

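The wrist view shows the reel's top ring round (324,181) and the dark foot round (324,172), with both fingers clear of it. I'll turn these into positions.

```bash
cat >> h.py <<'E'
def fray(g,c,r):
    v=np.array([c-g["cx"],r-g["cy"]]);n=np.hypot(*v)+1e-9;a=n/g["fx"]
    return R.from_rotvec(g["orientation"]).apply([*(v/n*np.sin(a)),np.cos(a)])
def fz(g,c,r,z):
    d=fray(g,c,r);return g["position"]+d*(z-g["position"][2])/d[2]
E
python3 - <<'E'
from h import *
g=get_image("wrist");im=cv2.cvtColor(g["image"],cv2.COLOR_RGB2HSV)
def circ(P):
    A=np.c_[2*P[:,:2],np.ones(len(P))];x=np.linalg.lstsq(A,(P[:,:2]**2).sum(1),rcond=None)[0];return x[:2].round(4),round(float(np.sqrt(x[2]+x[0]**2+x[1]**2)),4)
for l,z in(("stand_full",.01),("reel_full",.08)):
  d=trace(l,"wrist")[0];m=d["region"].astype(np.uint8);print(l,np.array(d["rect"])*[640,400,640,400])
  ct=max(cv2.findContours(m,0,1)[0],key=cv2.contourArea)[:,0]
  h=cv2.convexHull(ct)[:,0].astype(float)
  P=np.array([fz(g,*q,z) for q in h])
  keep=np.ones(len(h),bool)
  for _ in range(4):
    c,r=circ(P[keep]);e=np.abs(np.hypot(*(P[:,:2]-c).T)-r);keep=e<max(.0015,np.median(e)*1.5)
  print(l,c,r,keep.sum(),len(h))
print("pt",fz(g,324,181,.08))
# warp: rectify plane z=.08 centred on (.4905,.3346)
q=R.from_rotvec(g["orientation"])
u=np.arange(-60,60.1,.25)/1000;X,Y=np.meshgrid(u,u)
for z,n in((.08,"r80"),(.01,"r10")):
  W=np.stack([.4905+X,.3346+Y,np.full_like(X,z)],-1).reshape(-1,3)
  v=q.inv().apply(W-g["position"]);rh=np.hypot(v[:,0],v[:,1]);k=g["fx"]*np.arctan2(rh,v[:,2])/rh
  o=cv2.remap(g["image"],(v[:,0]*k+g["cx"]).reshape(X.shape).astype(np.float32),(v[:,1]*k+g["cy"]).reshape(X.shape).astype(np.float32),1)
  cv2.circle(o,(240,240),120 if z>.05 else 200,(255,0,0),1);cv2.circle(o,(240,240),60,(0,0,255),1)
  cv2.imwrite(f"pics/{n}.png",o[:,:,::-1])
E
```

```text
stand_full [323.008 166.6    81.792  69.   ]
stand_full [0.4884 0.3377] 0.0483 32 32
reel_full [322.88 179.6   59.2   63.  ]
reel_full [0.4882 0.3372] 0.0302 22 31
pt [0.48904422 0.33837007 0.08      ]
```

View pics/r80.png

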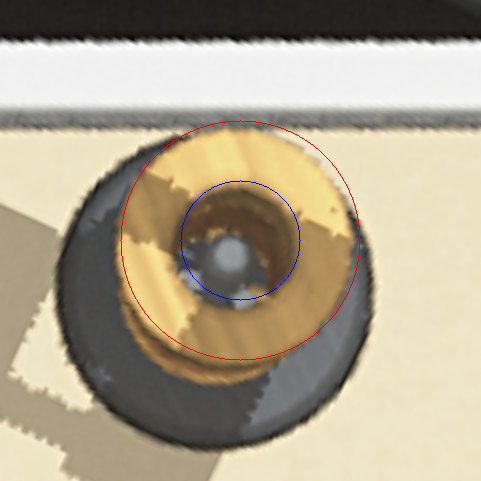

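Fitted reel centre is about (0.4893, 0.3363), so I'll correct by +4 mm in tool x and −1 mm in tool y, then go down.

```bash
python3 -m handwheel '[[0.2,-0.05,0,0,0,0],[0,0,1,0,0,0],[0,0,1,0,0,0],[0,0,1,0,0,0],[0,0,1,0,0,0],[0,0,1,0,0,0],[0,0,0,0,0,0],[0,0,0,0,0,0]]' 1 12
python3 -m handwheel '[[0,0,0.8,0,0,0],[0,0,0.8,0,0,0],[0,0,0.8,0,0,0],[0,0,0.6,0,0,0],[0,0,0.4,0,0,0],[0,0,0.25,0,0,0],[0,0,0,0,0,0],[0,0,0,0,0,0]]'
python3 -m handwheel '[[0,0,0,0,0,0],[0,0,0,0,0,0],[0,0,0,0,0,0],[0,0,0,0,0,0],[0,0,0,0,0,0],[0,0,0,0,0,0],[0,0,0,0,0,0],[0,0,0,0,0,0]]' 0 12
python3 -m handwheel '[[0,0,0,0,0,0],[0,0,0,0,0,0],[0,0,0,0,0,0],[0,0,0,0,0,0],[0,0,0,0,0,0],[0,0,0,0,0,0],[0,0,0,0,0,0],[0,0,0,0,0,0]]'
```

```text
clock: 7.78
position: [0.4886, 0.3359, 0.1262]
ee_rot: [-1.682, -2.652, 0.003]
force: [-0.2, -1.2, 0.8]
width: 1.002
gripper_force: 0.0
clock: 8.45
position: [0.4894, 0.3365, 0.0543]
ee_rot: [1.683, 2.653, 0.001]
force: [-0.3, 0.0, -0.1]
width: 0.999
gripper_force: 0.0
clock: 9.12
position: [0.4892, 0.3362, 0.0538]
ee_rot: [1.683, 2.653, -0.0]
force: [-0.8, -0.4, 1.6]
width: 0.636
gripper_force: 12.0
clock: 9.78
position: [0.4892, 0.3362, 0.0538]
ee_rot: [1.683, 2.653, 0.0]
force: [-1.4, -0.9, 4.1]
width: 0.633
gripper_force: 12.0
```

```bash
python3 -m handwheel '[[0,0,-0.05,0,0,0],[0,0,-0.05,0,0,0],[0,0,-0.05,0,0,0],[0,0,0,0,0,0]]' 
python3 -m handwheel '[[0,0,-0.05,0,0,0],[0,0,0,0,0,0],[0,0,0,0,0,0]]'
python3 -m handwheel '[[0,0,-0.05,0,0,0],[0,0,0,0,0,0],[0,0,0,0,0,0]]'
```

```text
clock: 10.12
position: [0.4892, 0.3362, 0.0566]
ee_rot: [-1.683, -2.653, 0.0]
force: [0.1, -0.4, -1.8]
width: 0.633
gripper_force: 12.0
clock: 10.37
position: [0.489, 0.336, 0.0573]
ee_rot: [-1.683, -2.653, 0.001]
force: [-0.1, 0.8, -8.0]
width: 0.632
gripper_force: 11.9
clock: 10.62
position: [0.4887, 0.3358, 0.0579]
ee_rot: [-1.682, -2.653, 0.002]
force: [1.6, 2.0, -16.2]
width: 0.636
gripper_force: 11.8
```

```bash
python3 -m handwheel '[[0,0,0.02,0,0,0.5],[0,0,0,0,0,0.5],[0,0,0,0,0,0.5],[0,0,0,0,0,0.5],[0,0,0,0,0,0]]' 
python3 -m handwheel '[[0,0,0,0,0,0.5],[0,0,0,0,0,0.5],[0,0,0,0,0,0.5],[0,0,0,0,0,0.5],[0,0,0,0,0,0]]' 
python3 -c "
from cell import *;print(observe()['joints'].round(2),observe()['ft_torque'])"
```

```text
clock: 11.03
position: [0.4885, 0.3357, 0.0579]
ee_rot: [-1.865, -2.528, 0.003]
force: [0.9, 0.9, -12.9]
width: 0.634
gripper_force: 11.8
clock: 11.45
position: [0.4885, 0.3358, 0.058]
ee_rot: [-2.036, -2.393, 0.002]
force: [-0.9, 0.5, -11.4]
width: 0.631
gripper_force: 11.8
[-0.41  0.61 -0.4   1.8   0.32  0.8  -0.81] [-0.07179328  0.09808042 -0.00022247]
```

```bash
python3 -m handwheel '[[0,0,0,0,0,0.5],[0,0,0,0,0,0.5],[0,0,0,0,0,0.5],[0,0,0,0,0,0.5],[0,0,0,0,0,0]]' 
python3 -m handwheel '[[0,0,0,0,0,0.5],[0,0,0,0,0,0.5],[0,0,0,0,0,0.5],[0,0,0,0,0,0.5],[0,0,0,0,0,0]]' 
python3 -m handwheel '[[0,0,0,0,0,0.5],[0,0,0,0,0,0.5],[0,0,0,0,0,0.5],[0,0,0,0,0,0.5],[0,0,0,0,0,0]]'
```

```text
clock: 11.87
position: [0.4886, 0.3359, 0.0582]
ee_rot: [2.197, 2.246, -0.002]
force: [-1.6, -0.3, -10.5]
width: 0.632
gripper_force: 11.9
clock: 12.28
position: [0.4894, 0.3362, 0.0587]
ee_rot: [2.348, 2.087, 0.0]
force: [0.5, -1.0, -6.0]
width: 0.633
gripper_force: 11.9
clock: 12.7
position: [0.4897, 0.3367, 0.0591]
ee_rot: [2.487, 1.919, 0.002]
force: [-1.8, 0.1, -1.2]
width: 0.636
gripper_force: 12.0
```

The pull has dropped to the reel's own weight after about 40°, so I'll test with a small rise.

```bash
python3 -m handwheel '[[0,0,-0.05,0,0,0],[0,0,0,0,0,0],[0,0,0,0,0,0]]'
python3 -m handwheel '[[0,0,-0.05,0,0,0],[0,0,0,0,0,0],[0,0,0,0,0,0]]'
```

```text
clock: 12.95
position: [0.4893, 0.3367, 0.0598]
ee_rot: [-2.487, -1.92, -0.001]
force: [-1.8, 0.6, -1.6]
width: 0.636
gripper_force: 12.0
clock: 13.2
position: [0.4892, 0.3364, 0.0605]
ee_rot: [-2.488, -1.918, -0.0]
force: [-1.5, -0.2, -1.7]
width: 0.632
gripper_force: 12.0
```

```bash
python3 -m handwheel '[[0,0,-0.1,0,0,0],[0,0,-0.1,0,0,0],[0,0,0,0,0,0]]'
python3 -m handwheel '[[0,0,-0.1,0,0,0],[0,0,-0.1,0,0,0],[0,0,0,0,0,0]]'
python3 -m handwheel '[[0,0,-0.1,0,0,0],[0,0,-0.1,0,0,0],[0,0,0,0,0,0]]' - 16
```

```text
clock: 13.45
position: [0.4893, 0.3363, 0.0647]
ee_rot: [2.488, 1.918, 0.0]
force: [-0.4, -0.7, -1.2]
width: 0.636
gripper_force: 12.0
clock: 13.7
position: [0.4895, 0.3364, 0.0688]
ee_rot: [2.488, 1.917, 0.001]
force: [-0.0, -0.4, -1.2]
width: 0.632
gripper_force: 12.0
clock: 13.95
position: [0.4894, 0.3364, 0.0728]
ee_rot: [2.488, 1.918, 0.001]
force: [0.3, 0.3, -1.6]
width: 0.631
gripper_force: 16.0
```

```bash
python3 -m handwheel '[[0,0,-0.4,0,0,0],[0,0,-0.6,0,0,0],[0,0,-0.8,0,0,0],[0,0,-0.8,0,0,0],[0,0,-0.8,0,0,0],[0,0,-0.8,0,0,0],[0,0,-0.5,0,0,0],[0,0,0,0,0,0]]'
python3 - <<'E'
from h import *
s=observe();p=s["position"];M=R.from_rotvec(s["ee_rot"]);print(p,s["joints"].round(2),s["force"])
print(M.as_matrix().round(3),"to go tool mm",(M.inv().apply(np.array([.5045,-.017,p[2]])-p)*1000).round(1))
g=get_image("scene");cv2.imwrite("pics/s2.png",cv2.resize(g["image"][100:300,200:440,::-1],None,fx=3,fy=3))
E
```

```text
clock: 14.62
position: [0.4903, 0.3374, 0.1695]
ee_rot: [2.488, 1.917, 0.008]
force: [0.5, 0.1, -0.6]
width: 0.628
gripper_force: 16.0
[0.49032845 0.33735805 0.16954365] [-0.46  0.46 -0.33  1.7   0.17  1.   -1.11] [ 0.50972906  0.05335344 -0.61050582]
[[ 0.255  0.967  0.004]
 [ 0.967 -0.255  0.003]
 [ 0.004  0.003 -1.   ]] to go tool mm [-339.  104.   -1.]
```

View pics/s2.png

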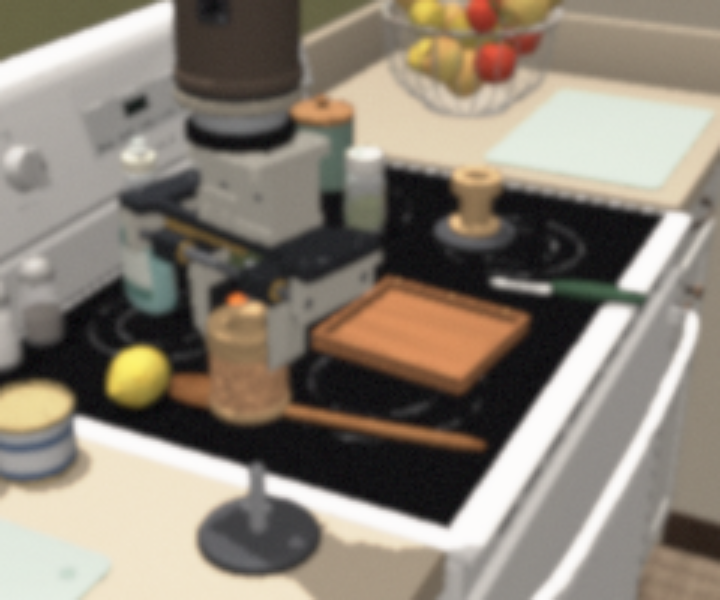

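The crop shows the reel hanging upright in the fingers at (250,360), clear of its bare spindle at (258,490). The tray is free at (420,330).

```bash
python3 -m handwheel '[[-0.4,0.12,0,0,0,0],[-0.7,0.215,0,0,0,0],[-0.8,0.245,0,0,0,0],[-0.8,0.245,0,0,0,0],[-0.8,0.245,0,0,0,0],[-0.8,0.245,0,0,0,0],[-0.8,0.245,0,0,0,0],[-0.8,0.245,0,0,0,0]]'
python3 -m handwheel '[[-0.8,0.245,0,0,0,0],[-0.8,0.245,0,0,0,0],[-0.8,0.245,0,0,0,0],[-0.8,0.245,0,0,0,0],[-0.8,0.245,0,0,0,0],[-0.8,0.245,0,0,0,0],[-0.8,0.245,0,0,0,0],[-0.8,0.245,0,0,0,0]]'
python3 -m handwheel '[[-0.8,0.245,0,0,0,0],[-0.8,0.245,0,0,0,0],[-0.8,0.245,0,0,0,0],[-0.8,0.245,0,0,0,0],[-0.6,0.18,0,0,0,0],[-0.4,0.12,0,0,0,0],[-0.2,0.05,0,0,0,0],[0,0,0,0,0,0]]'
python3 - <<'E'
from h import *
s=observe();p=s["position"];M=R.from_rotvec(s["ee_rot"]);print(p,s["joints"].round(2),s["force"])
print("to go tool mm",(M.inv().apply(np.array([.5045,-.017,p[2]])-p)*1000).round(1))
E
```

```text
clock: 15.33
position: [0.4933, 0.2099, 0.1652]
ee_rot: [2.49, 1.916, -0.004]
force: [0.7, 0.3, -1.7]
width: 0.628
gripper_force: 16.0
clock: 16.0
position: [0.4981, 0.0765, 0.1653]
ee_rot: [-2.489, -1.916, 0.003]
force: [0.6, -0.4, -1.2]
width: 0.63
gripper_force: 16.0
clock: 16.67
position: [0.5019, -0.0142, 0.1658]
ee_rot: [-2.49, -1.915, 0.002]
force: [0.1, 0.0, -1.4]
width: 0.631
gripper_force: 16.0
[ 0.50185959 -0.01416099  0.16584589] [ 0.12  0.32 -0.25  1.93  0.1   0.91 -0.44] [ 0.11620621  0.02655145 -1.40521208]
to go tool mm [-2.1  3.3 -0. ]
```

```bash
python3 -m handwheel '[[-0.1,0.15,0.5,0,0,0],[0,0,0.9,0,0,0],[0,0,0.9,0,0,0],[0,0,0.9,0,0,0],[0,0,0.9,0,0,0],[0,0,0.8,0,0,0],[0,0,0.5,0,0,0],[0,0,0,0,0,0]]'
python3 -m handwheel '[[0,0,0.1,0,0,0],[0,0,0,0,0,0],[0,0,0,0,0,0]]'
```

```text
clock: 17.33
position: [0.5034, -0.0148, 0.056]
ee_rot: [-2.485, -1.918, 0.005]
force: [0.7, 0.6, -1.7]
width: 0.632
gripper_force: 16.0
clock: 17.58
position: [0.5056, -0.0152, 0.057]
ee_rot: [2.488, 1.917, 0.002]
force: [-0.8, -0.1, 0.1]
width: 0.632
gripper_force: 16.0
```

```bash
for i in 1; do :; done
python3 -m handwheel '[[0,0,0.05,0,0,0],[0,0,0.05,0,0,0],[0,0,0,0,0,0],[0,0,0,0,0,0]]'
python3 -m handwheel '[[0,0,0.05,0,0,0],[0,0,0,0,0,0],[0,0,0,0,0,0]]'
python3 -m handwheel '[[0,0,0.05,0,0,0],[0,0,0,0,0,0],[0,0,0,0,0,0]]'
```

```text
clock: 17.92
position: [0.5051, -0.0155, 0.0545]
ee_rot: [2.488, 1.917, 0.0]
force: [-0.7, 0.0, -1.4]
width: 0.631
gripper_force: 16.0
clock: 18.17
position: [0.5049, -0.0155, 0.0533]
ee_rot: [-2.488, -1.918, 0.0]
force: [0.0, -0.2, -1.0]
width: 0.63
gripper_force: 16.0
clock: 18.42
position: [0.5049, -0.0154, 0.0522]
ee_rot: [-2.488, -1.918, 0.0]
force: [-0.2, -0.1, -1.1]
width: 0.629
gripper_force: 16.0
```

```bash
python3 -m handwheel '[[0,0,0.04,0,0,0],[0,0,0,0,0,0],[0,0,0,0,0,0]]'
python3 -m handwheel '[[0,0,0.04,0,0,0],[0,0,0,0,0,0],[0,0,0,0,0,0]]'
python3 -m handwheel '[[0,0,0.03,0,0,0],[0,0,0,0,0,0],[0,0,0,0,0,0]]'
```

```text
clock: 18.67
position: [0.5049, -0.0154, 0.0515]
ee_rot: [-2.488, -1.918, 0.0]
force: [-0.7, -0.7, -1.8]
width: 0.63
gripper_force: 16.0
clock: 18.92
position: [0.5049, -0.0154, 0.0507]
ee_rot: [-2.488, -1.918, 0.0]
force: [0.6, 0.5, -1.1]
width: 0.63
gripper_force: 16.0
clock: 19.17
position: [0.5051, -0.0154, 0.0504]
ee_rot: [2.488, 1.918, 0.0]
force: [-0.8, 0.6, 3.1]
width: 0.63
gripper_force: 16.0
```

Contact with the tray floor. Releasing slowly and backing off upward.

```bash
python3 -m handwheel '[[0,0,0,0,0,0],[0,0,0,0,0,0],[0,0,0,0,0,0],[0,0,0,0,0,0],[0,0,0,0,0,0],[0,0,0,0,0,0],[0,0,0,0,0,0],[0,0,0,0,0,0]]' 1
python3 -m handwheel '[[0,0,-0.3,0,0,0],[0,0,-0.6,0,0,0],[0,0,-0.8,0,0,0],[0,0,-1,0,0,0],[0,0,-1,0,0,0],[0,0,-1,0,0,0],[0,0,-1,0,0,0],[0,0,-0.5,0,0,0]]'
python3 -m handwheel '[[0,0,0,0,0,0],[0,0,0,0,0,0],[0,0,0,0,0,0],[0,0,0,0,0,0]]'
python3 - <<'E'
from h import *
g=get_image("scene");cv2.imwrite("pics/s3.png",cv2.resize(g["image"][100:300,200:440,::-1],None,fx=3,fy=3))
E
```

```text
clock: 19.83
position: [0.505, -0.0154, 0.0501]
ee_rot: [2.489, 1.917, 0.0]
force: [0.8, -0.1, -0.4]
width: 1.001
gripper_force: 0.0
clock: 20.5
position: [0.5059, -0.0153, 0.1768]
ee_rot: [2.487, 1.916, 0.004]
force: [1.1, -0.4, -0.3]
width: 1.001
gripper_force: 0.0
clock: 20.83
position: [0.5042, -0.0155, 0.1729]
ee_rot: [-2.487, -1.917, 0.003]
force: [-0.8, -0.5, -0.1]
width: 0.998
gripper_force: 0.0
```

View pics/s3.png

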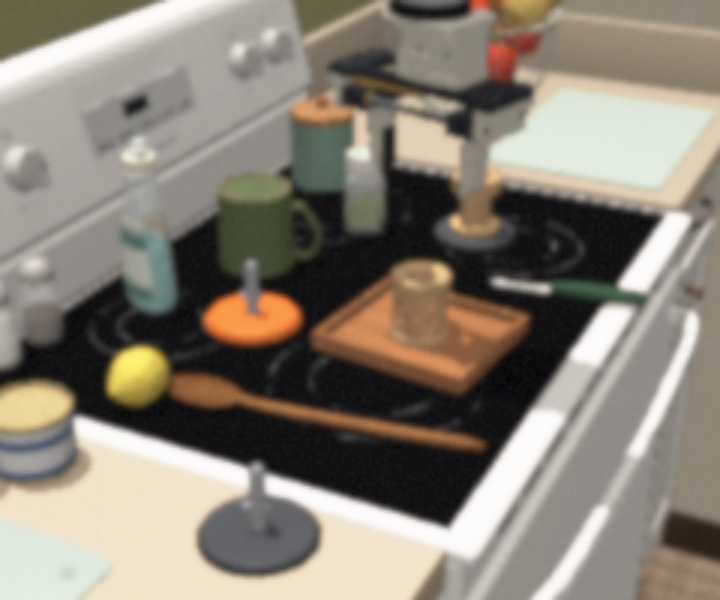

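The reel stands upright in mid-tray at (420,305), with the gripper well clear above it. The bare reel is still on its stand at (475,205).

```bash
python3 -c "
from cell import *;print(sign_off())"
```

```text
the job is handed in; nothing more can be done
None
```

I handed the job in at about 21 s: the full reel came free after about 40° of turn and now stands upright in the middle of the tray, and the last picture shows the bare reel and bystanders where they were (no verdict was returned).

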